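Pin the bridle joint in the joinery jig

ROBOT

A 7-joint arm with a two-finger parallel gripper is mounted at the origin on the work surface. World frame = base frame: x ahead of the robot, y to its left, z up, the work surface at z = 0. Lengths are in m, angles in rad, forces in N, time in s.
With the tool pointing down it reaches from about 0.35 to 0.9 m from the base axis. Payload 8.1 kg.
Tool frame: the origin (TCP) lies at the centre of the arm's flange, where the gripper is bolted on; the fingertips stand 173 mm ahead of it and the grasp point (between the pads) lies 155 mm ahead of it (tip_reach is the distance from the TCP to the fingertips, in m); z points along the fingers, y is the direction in which the jaws open and shut (so a half turn about z gives the same grasp; the last joint's range is limited). The gripper opens to 85 mm and grips with 20 to 120 N. Pads are 22 mm wide; open, the fingers measure 114 mm over their backs; the gripper's body (76 mm by 85 mm) begins 54 mm behind the grasp point. The pads swing forward as they close: fully open they stand 13 mm farther back than shut.
Start: joints at [-0.103, 0.434, 0.025, 1.573, -0.012, 1.134, -0.075], TCP at [0.625, -0, 0.405] pointing down, gripper open.
Joint ranges: [-2.62, 2.62], [-0.44, 2.09], [-1.27, 1.32], [0.08, 2.57], [-1.32, 4.46], [0.12, 2], [-2.74, 2.74]. Speed limits (rad/s): [2.22, 2.22, 3.01, 3.01, 3.14, 3.14, 3.14].

INTERFACE

Orientations are given as a rotation vector (axis times angle).
In Python, from bench import get_obs, read_camera, camera_params, job_done, tip_reach gives the robot as it stands.
- The arm moves only by the shell command python3 -m crank 'ROWS'. ROWS is JSON, a list of rows, each an object of numbers: "dx", "dy", "dz": the shift along the tool's x, y, z in units of 100 mm (1.0 is 100 mm); "wx", "wy", "wz": the turn, a rotation vector about the tool's x, y, z in units of 0.5 rad (1.0 is 0.5 rad); "hand": the gripper command: -1 is shut, 1 is fully open, values between are in proportion. A call has 1 to 12 rows; each row is the pose to reach, as a shift and turn from the pose commanded when the call began, along the tool's axes at that moment; what a row does not reach only later rows make up. A row lasts 1/10 s, in which the tool goes at most 50 mm and 8.59 degrees, less where a joint would pass 70% of its speed; a pose out of reach is approached as far as the arm can. A call with a number of a shift or a turn outside -1 to 1 is refused whole. A call with a gripper value outside its range is refused whole. The fingers move at their own pace and stop on an object; the grip force is fixed at half the most. Time passes only in rows, so rows that repeat a pose let the fingers close. It gives the time, the measured TCP pose, the force and the opening at its end, in the units of the state.
- get_obs(): the state, without advancing time (a new reading comes with each control period).
- read_camera(name): name is "scene" or "side" or "wrist"; returns the picture (400x640x3 uint8, blue, green, red); there is no depth.
- camera_params(name): a dict with "fx", "fy", "cx", "cy" (pixels), "world_from_camera" (4x4, takes a point from camera to world coordinates). Camera axes: x right, y up, looking along -z (the intrinsics and any distortion apply to the point x, -y, -z); pixel columns grow to the right and rows downward; lengths in m; the calibration is good to about 2 mm. A picture is of the moment at which its call begins: read the wrist's pose just before it. camera_params takes no time and is no camera call; for the wrist camera it gives the pose at the moment of the call.
- job_done(): hands the job in, once; it reports no verdict.
The state is a dict: "time": time; "joint_positions": joint angles; "joint_velocities": joint speeds; "joint_torque": joint torques, N m; "eef_pos": TCP position; "tool_rot": TCP orientation; "contact_force": force on the tool from outside, world axes, zero at the start; "ft_torque": the same for the moment, N m; "gripper_width": opening from 0.0 (shut) to 1.0 (fully open).
Only numpy, scipy, OpenCV 4.12 (cv2) and the standard library are available. Lean on these libraries where they do the work, as an engineer would, in place of code of your own. Each camera call takes 0.05 s, during which the arm holds its last target. There are 200 camera calls.

TASK

Slide the loose rail along the jig until its shoulder is tight against the clamped timber, then take the longer of the two pins from the wooden block and push it straight down through upper cheek, tenon and lower cheek until its collar lies on the wood. Keep hold of the pin until it is fully in, then let go and move clear. Leave the short pin and everything else on the bench where they are.

Things in the scene. Friction and masses are not known exactly. Their poses are not given: they have to be found in the camera images.
- jig: Fixed joinery jig. Origin on the bench right under the pin hole; x is the way the rail must slide, z up. Plywood bed 20 mm thick, 130 wide, x = -235 to 105 mm. Two fences on it, inner faces 72 mm apart, outer 104, tops 45 mm above the bench, guide the rail from x = -235 to -55 mm.
- jig_slot (a point): centre of the mouth of the level slot in the clamped pine timber on the jig (timber 70 wide, x = -35 to 105 mm, top 98 mm above the bench). The slot faces -x, x = -35 to 35 mm, and leaves two cheeks: lower 20 to 45, slot 45 to 73, upper 73 to 98 mm above the bench. Axes as the jig.
- jig_hole (a point): centre of the mouth of the vertical hole, 17 mm in diameter, on top of the upper cheek, 98 mm above the bench. It goes through both cheeks with free space below: the long pin can go fully in. Axes as the jig.
- jig_clamp (a point): top of the black and red clamp on the timber's far end, 124 mm above the bench, 88 mm beyond the hole (+x); nothing of it is nearer to the hole than 69 mm
- rail: Loose pine rail, about 0.36 kg, on the jig's bed between the fences, axes as the jig's; origin under its hole at its underside, 20 mm above the bench. Body 90 long, 70 wide, 78 high, with a tenon 68 long, 70 wide, 25 thick towards +x. Home when its shoulder touches the cheeks. Starts 45 to 90 mm short of home; slides with ordinary wood friction.
- rail_hole (a point): centre of the 17 mm vertical hole in the rail's tenon, at the tenon's top face, 71.5 mm above the bench; right under jig_hole when the rail is home
- rail_end (a point): centre of the rail's plain rear end face (70 wide, 78 high), 125 mm behind the rail's hole (-x), 59 mm above the bench: the face to push
- long_pin_grip (a point): centre of the long pin's dark wooden handle: round, 26 mm in diameter, 60 tall, upright; z from tip to handle. Below it a steel collar 36 mm in diameter, 6 thick, then the shaft. Handle centre to collar underside 36 mm, to tip 128 mm. In the block it stands 42 mm higher than the short pin.
- long_pin_tip (a point): tip of the long pin, on its axis. The round steel shaft is 14 mm in diameter and 92 mm long below the collar, its last 10 mm tapered to 8 mm
- long_pin_collar (a point): centre of the underside of the long pin's collar, which lies on the upper cheek when the pin is fully in
- long_pin: the long pin, about 0.15 kg; origin at its tip, z towards the handle
- short_pin_grip (a point): centre of the short pin's handle: same handle and collar, but a shaft of only 50 mm, too short to reach the lower cheek; it is left in the block
- rack: fixed wooden pin block, 160 (x) x 60 x 50 mm high, two blind holes of 15.5 mm, 40 mm deep, 45 mm either side of its centre along its x; either pin may stand in either hole. Origin on the bench under its centre
- tape_roll: roll of masking tape lying flat, 110 mm across, 48 high; bystander; origin at the centre of its underside
- tape_measure: orange and black tape measure, 75 x 45 x 62 high; bystander; origin at the centre of its underside
- square: black triangular speed square lying flat, legs 180 mm; origin at its right-angled corner; bystander
- glue: yellow glue bottle, standing, 60 mm across, 170 high; bystander; origin at the centre of its underside
- mallet: wooden mallet lying down, 280 mm long, head 110 x 60 x 75 high, head towards -y of its own frame; bystander; origin at the centre of its underside
- offcut: pine offcut 110 x 70 x 40 high; bystander; origin at the centre of its underside
- dust_brush: flat paint brush lying down, 200 mm long; bystander; origin at the centre of its underside
There are look-alikes about, which are no part of the job. What is shaped like the long_pin but blue is not meant. What is shaped like the rail but green is not meant.

How it is judged:
By the outcome, as a careful person would: the job done as asked, in the order asked, and still so for the second after the job is handed in, with the robot touching nothing.
It also fails if it takes over 58 s, if anything falls off the work surface, if the arm or the gripper's body presses on something with over 40 N, if the wrist force passes 120 N, or if a joint passes its speed limit or range.

## Working session

There is one attempt and no reset: what is moved stays moved. The work goes in short steps, Python scripts to look and compute and a shell command to move; the robot and the scene stay as the last step left them, time stands still between calls to the robot, and variables do not carry over. Pictures are saved under pics/ and viewed, about 8 in all and at most 12, crops included, and the job is handed in when it is done.

```bash
mkdir -p pics; ls
cat > h.py <<'E'
import numpy as np,cv2
from bench import get_obs,read_camera,camera_params
def snap(c,name):
    p=camera_params(c); im=read_camera(c); cv2.imwrite(f'pics/{name}.png',im)
    np.savez(f'pics/{name}.npz',**{k:np.array(v) for k,v in p.items()}); return im
def ray(name,u,v):
    p=np.load(f'pics/{name}.npz'); M=p['world_from_camera']
    d=np.array([(u-p['cx'])/p['fx'],-(v-p['cy'])/p['fy'],-1.]); return M[:3,3],M[:3,:3]@d
def onz(name,u,v,z):
    o,d=ray(name,u,v); return o+d*(z-o[2])/d[2]
def proj(name,P):
    p=np.load(f'pics/{name}.npz'); q=np.linalg.inv(p['world_from_camera'])@np.r_[P,1]
    return np.array([p['cx']+p['fx']*q[0]/-q[2],p['cy']-p['fy']*q[1]/-q[2]])
def tri(n1,a,n2,b):
    o1,d1=ray(n1,*a);o2,d2=ray(n2,*b)
    s=np.linalg.lstsq(np.c_[d1,-d2],o2-o1,rcond=None)[0]
    A=o1+s[0]*d1;B=o2+s[1]*d2; return (A+B)/2,np.linalg.norm(A-B)
E
python3 - <<'E'
from h import *
a=snap('scene','scene0');b=snap('side','side0');w=snap('wrist','wrist0')
for c in('scene','side','wrist'):
    p=camera_params(c);print(c,p.keys(),p['fx'],np.round(p['world_from_camera'],3).tolist())
o=get_obs();print(o['eef_pos'],o['tool_rot'],o['time'],o['gripper_width'])
E
```

```text
pics
scene dict_keys(['fx', 'fy', 'cx', 'cy', 'world_from_camera']) 422.095458235962 [[-0.05, -0.72, 0.692, 1.536], [0.999, -0.041, 0.029, -0.004], [0.008, 0.692, 0.722, 1.142], [0.0, 0.0, 0.0, 1.0]]
side dict_keys(['fx', 'fy', 'cx', 'cy', 'world_from_camera']) 489.72756304170883 [[-0.964, 0.187, -0.19, 0.287], [-0.266, -0.614, 0.743, 0.978], [0.022, 0.767, 0.642, 0.997], [0.0, 0.0, 0.0, 1.0]]
wrist dict_keys(['fx', 'fy', 'cx', 'cy', 'world_from_camera']) 283.6837186728035 [[1.0, -0.001, 0.001, 0.624], [0.0, 0.961, 0.278, 0.07], [-0.001, -0.278, 0.961, 0.374], [0.0, 0.0, 0.0, 1.0]]
[ 6.24839099e-01 -1.55590060e-05  4.04092670e-01] [-2.22093141e+00 -2.22086246e+00  1.46458589e-03] 0.15 0.9975898929424818
```

View pics/scene0.png

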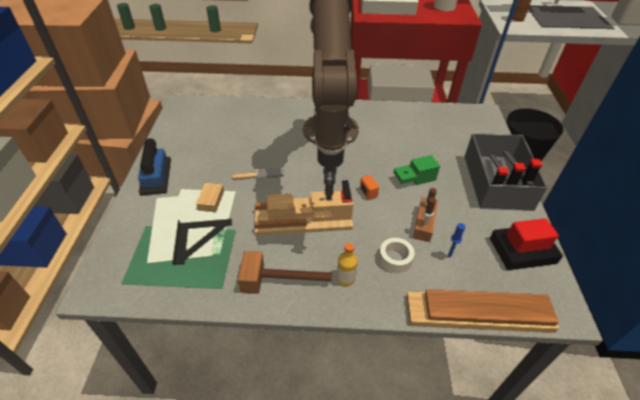

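View pics/side0.png

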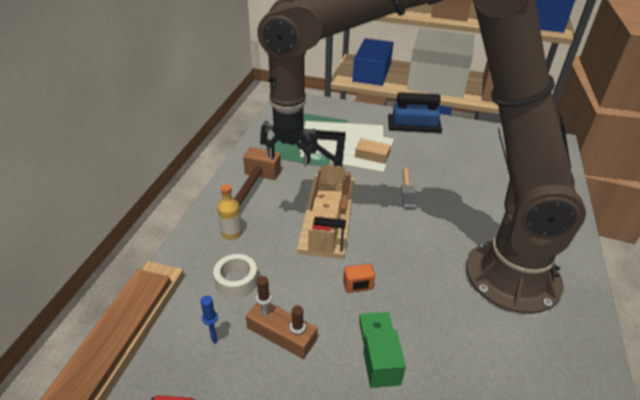

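Scene: the jig lies at (303,213) with the clamp at (346,190) and the rail to its left. The pin block is at (427,215), and its two dark handles are at (432,195) and (428,210). In the side view the taller pin is at (263,288) and the shorter at (297,318). Look-alikes are the blue pin at scene (458,235) / side (210,310) and the green rail at scene (420,168) / side (380,350). Next, one close composite crop.

Run:
```python
from h import *
a=cv2.imread('pics/scene0.png');b=cv2.imread('pics/side0.png');w=cv2.imread('pics/wrist0.png')
r=lambda i,x,y,wd,hh,s:cv2.resize(i[y:y+hh,x:x+wd],None,fx=s,fy=s,interpolation=cv2.INTER_CUBIC)
A=r(a,240,170,200,75,4) #800x300
B=np.hstack([r(b,235,160,125,94,3.2)[:300],r(b,235,260,100,75,4)])
B=cv2.copyMakeBorder(B,0,0,0,800-B.shape[1],cv2.BORDER_CONSTANT)
print(A.shape,B.shape)
cv2.imwrite('pics/c1.png',np.vstack([A,B]))
```

```text
(300, 800, 3) (300, 800, 3)
```

View pics/c1.png

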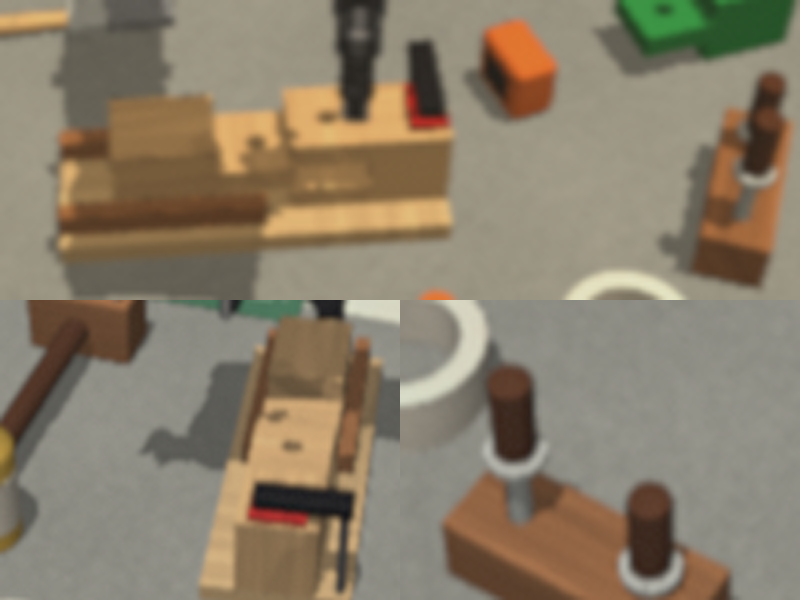

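View pics/wrist0.png

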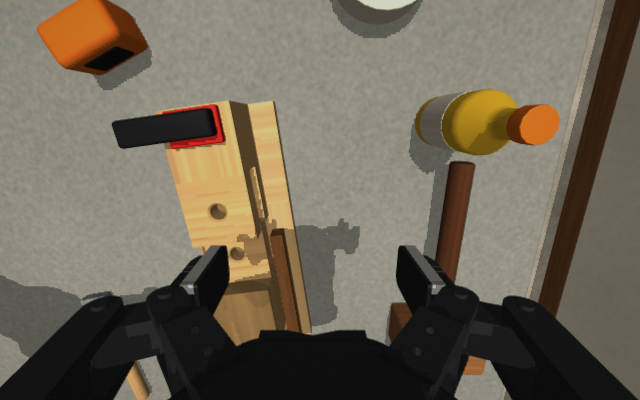

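Crop: the long pin has its shaft showing above the block; its handle top is at side (262,279) / scene (432,199). The short pin has its collar near the wood, top at side (297,307). Wrist: jig hole at (218,212), rail hole at (237,253). I'll turn these into positions.

Run:
```python
from h import *
np.set_printoptions(precision=4,suppress=True)
def refine(n,u,v,r=8):
    g=cv2.cvtColor(cv2.imread(f'pics/{n}.png'),cv2.COLOR_BGR2GRAY).astype(float)
    u,v=int(u),int(v);c=g[v-r:v+r+1,u-r:u+r+1];print(c.min(),np.median(c))
    m=(c<np.median(c)-35).astype(np.uint8);k,l,s,ce=cv2.connectedComponentsWithStats(m);i=l[r,r] or 1+np.argmax(s[1:,4]);return ce[i]+[u-r,v-r],s[i]
jw,s=refine('wrist0',218,212,13);print(jw,s)
rw,s=refine('wrist0',237,253,9);print(rw,s)
print('jighole wrist',onz('wrist0',*jw,.097),'scene',onz('scene0',321.75,199.25,.098),'side',onz('side0',326.25,205.3,.098),tri('scene0',(321.75,199.25),'side0',(326.25,205.3)))
print('railhole wrist',onz('wrist0',*rw,.0705),'scene',onz('scene0',304.25,205.5,.0715),'side',onz('side0',321.6,195.3,.0715))
print('long',onz('scene0',432,198.75,.168),onz('side0',262.5,278.75,.168),tri('scene0',(432,198.75),'side0',(262.5,278.75)))
print('short',onz('scene0',433,190,.126),onz('side0',297.5,307.5,.126))
# bed right edge line in wrist, z=.02
print('bed edge',onz('wrist0',275,102,.02),onz('wrist0',310,332,.02))
print('timber top edge right',onz('wrist0',231,102,.098), 'clamp',onz('wrist0',209,125,.12))
```

```text
57.0 177.0
[217.2553 211.0894] [  3   4  19  17 235]
58.0 123.0
[235.427  253.5393] [ 2  4 14 12 89]
jighole wrist [ 0.5261 -0.023   0.097 ] scene [ 0.5279 -0.021   0.098 ] side [ 0.5262 -0.0232  0.098 ] (array([ 0.5267, -0.0217,  0.098 ]), np.float64(0.0022897289900978635))
railhole wrist [ 0.5333 -0.0847  0.0705] scene [ 0.536  -0.081   0.0715] side [ 0.5579 -0.0919  0.0715]
long [0.573  0.3345 0.168 ] [0.5782 0.3305 0.168 ] (array([0.5768, 0.3333, 0.1718]), np.float64(0.00031496022842622973))
short [0.4891 0.3585 0.126 ] [0.4919 0.3519 0.126 ]
bed edge [0.5797 0.087  0.02  ] [ 0.6204 -0.2403  0.02  ]
timber top edge right [0.549  0.0833 0.098 ] clamp [0.5344 0.0634 0.12  ]
```

Everything is consistent: the pins are 89 mm apart (90 given), the rail is 62 mm short of home, and the jig x axis runs along about (-0.12, 0.993). Now I'll go behind the rail with the fingers shut.

```bash
python3 -m crank '[{"dx":-0.5,"dy":-0.35,"hand":-1},{"dx":-0.95,"dy":-0.7,"hand":-1},{"dx":-1,"dy":-0.71,"hand":-1},{"dx":-1,"dy":-0.71,"hand":-1}]' && python3 -m crank '[{"dx":-0.5,"hand":-1},{"dx":-0.9,"hand":-1},{"dx":-1,"hand":-1},{"dx":-1,"hand":-1}]' && python3 -m crank '[{"dx":-0.3,"wz":-0.12,"hand":-1},{"dx":-0.44,"wz":-0.24,"hand":-1},{"dx":-0.44,"wz":-0.24,"hand":-1},{"dx":-0.44,"wz":-0.24,"hand":-1}]'
python3 - <<'E'
from h import *
snap('wrist','wrist1');snap('side','side1')
E
```

```text
$[0]: bad value
```

View pics/wrist1.png

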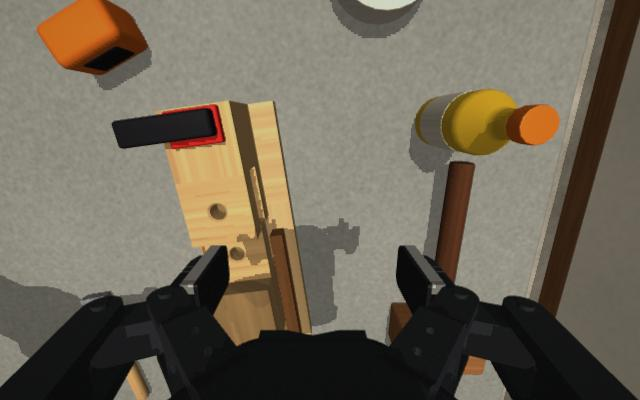

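The move was refused, probably because every field has to be present, so the picture is unchanged. I'll retry with complete rows.

```bash
python3 -m crank '[{"dx":-0.5,"dy":-0.35,"dz":0,"wx":0,"wy":0,"wz":0,"hand":-1},{"dx":-0.95,"dy":-0.7,"dz":0,"wx":0,"wy":0,"wz":0,"hand":-1},{"dx":-1,"dy":-0.71,"dz":0,"wx":0,"wy":0,"wz":0,"hand":-1},{"dx":-1,"dy":-0.71,"dz":0,"wx":0,"wy":0,"wz":0,"hand":-1}]'
```

```text
time: 0.65
eef_pos: [0.552, -0.1041, 0.405]
tool_rot: [2.228, 2.214, -0.003]
contact_force: [-0.5, 0.3, -0.4]
gripper_width: 0.328
```

```bash
python3 -m crank '[{"dx":-0.5,"dy":0,"dz":0,"wx":0,"wy":0,"wz":0,"hand":-1},{"dx":-0.9,"dy":0,"dz":0,"wx":0,"wy":0,"wz":0,"hand":-1},{"dx":-1,"dy":0,"dz":0,"wx":0,"wy":0,"wz":0,"hand":-1},{"dx":-1,"dy":0,"dz":0,"wx":0,"wy":0,"wz":0,"hand":-1}]' && python3 -m crank '[{"dx":-0.3,"dy":0,"dz":0,"wx":0,"wy":0,"wz":-0.12,"hand":-1},{"dx":-0.44,"dy":0,"dz":0,"wx":0,"wy":0,"wz":-0.24,"hand":-1},{"dx":-0.44,"dy":0,"dz":0,"wx":0,"wy":0,"wz":-0.24,"hand":-1},{"dx":-0.44,"dy":0,"dz":0,"wx":0,"wy":0,"wz":-0.24,"hand":-1}]'
python3 - <<'E'
from h import *
snap('wrist','wrist1');snap('side','side1')
E
```

```text
time: 1.05
eef_pos: [0.5541, -0.2014, 0.4045]
tool_rot: [2.225, 2.218, -0.001]
contact_force: [-0.4, 0.2, -0.2]
gripper_width: -0.002
time: 1.45
eef_pos: [0.5546, -0.2419, 0.4045]
tool_rot: [-2.083, -2.35, -0.002]
contact_force: [0.1, 0.8, -0.3]
gripper_width: 0.004
```

View pics/wrist1.png

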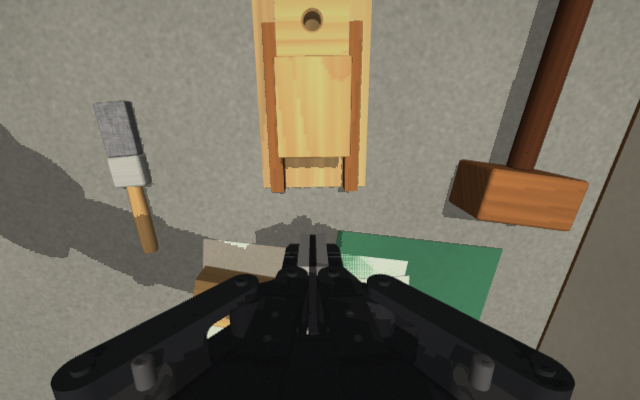

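The view is aligned with the jig. The rail's rear top edge runs from (277,157) to (349,157), the tenon hole is at (312,19), and there are clear spaces either side.

Run:
```python
from h import *
np.set_printoptions(precision=4,suppress=True)
a,b=onz('wrist1',277,157,.098),onz('wrist1',350,157,.098)
print(a,b,np.linalg.norm(b-a)); c=(a+b)/2
h=onz('wrist1',312,19,.071); print('hole',h,'len',np.linalg.norm((h-c)[:2]))
l1,l2=onz('wrist1',275,190,.045),onz('wrist1',262,22,.045);print('fence',l1,l2)
r1,r2=onz('wrist1',352,190,.045),onz('wrist1',362,22,.045);print(r1,r2)
for p,q in((l1,l2),(r1,r2)):
  d=(q-p)[:2];print(d/np.linalg.norm(d))
from scipy.spatial.transform import Rotation as R
o=get_obs();M=R.from_rotvec(o['tool_rot']).as_matrix();print(M,o['eef_pos'])
T=o['eef_pos'];print('rail end in tool',M.T@(c-T),'hole in tool',M.T@(h-T),'jig hole in tool',M.T@(np.array([.5265,-.0225,.098])-T))
```

```text
[ 0.5161 -0.213   0.098 ] [ 0.5866 -0.2044  0.098 ] 0.07097302069589971
hole [ 0.5347 -0.0838  0.071 ] len 0.12599448510676325
fence [ 0.5115 -0.2605  0.045 ] [ 0.4833 -0.0851  0.045 ]
[ 0.603  -0.2494  0.045 ] [ 0.585  -0.0728  0.045 ]
[-0.1589  0.9873]
[-0.1017  0.9948]
[[-0.1212  0.9926  0.0001]
 [ 0.9926  0.1212  0.0013]
 [ 0.0013  0.0003 -1.    ]] [ 0.5546 -0.2417  0.4046]
rail end in tool [0.0328 0.0007 0.3067] hole in tool [ 0.1587 -0.0007  0.3338] jig hole in tool [ 0.2206 -0.0014  0.3069]
```

The sizes agree (71 vs 70 mm wide, 126 vs 125 mm long). Lateral offset is 1 mm or less. Contact should come after about 22 mm and home at about 84 mm. Descending.

```bash
python3 -m crank '[{"dx":0,"dy":0,"dz":0.4,"wx":0,"wy":0,"wz":0,"hand":-1},{"dx":0,"dy":0,"dz":0.8,"wx":0,"wy":0,"wz":0,"hand":-1},{"dx":0,"dy":0,"dz":1,"wx":0,"wy":0,"wz":0,"hand":-1}]' && python3 -m crank '[{"dx":0,"dy":0,"dz":0.4,"wx":0,"wy":0,"wz":0,"hand":-1},{"dx":0,"dy":0,"dz":0.7,"wx":0,"wy":0,"wz":0,"hand":-1},{"dx":0,"dy":0,"dz":0.77,"wx":0,"wy":0,"wz":0,"hand":-1},{"dx":0,"dy":0,"dz":0.77,"wx":0,"wy":0,"wz":0,"hand":-1}]' && python3 -m crank '[{"dx":0.1,"dy":0,"dz":0,"wx":0,"wy":0,"wz":0,"hand":-1},{"dx":0.16,"dy":0,"dz":0,"wx":0,"wy":0,"wz":0,"hand":-1},{"dx":0.2,"dy":0,"dz":0,"wx":0,"wy":0,"wz":0,"hand":-1},{"dx":0.24,"dy":0,"dz":0,"wx":0,"wy":0,"wz":0,"hand":-1},{"dx":0.28,"dy":0,"dz":0,"wx":0,"wy":0,"wz":0,"hand":-1},{"dx":0.32,"dy":0,"dz":0,"wx":0,"wy":0,"wz":0,"hand":-1}]'
```

```text
time: 1.85
eef_pos: [0.5534, -0.2418, 0.3018]
tool_rot: [-2.081, -2.349, 0.001]
contact_force: [-0.1, -0.1, 1.0]
gripper_width: 0.004
time: 2.25
eef_pos: [0.5541, -0.2429, 0.2272]
tool_rot: [-2.082, -2.35, 0.001]
contact_force: [0.8, 0.4, 1.2]
gripper_width: 0.002
time: 2.85
eef_pos: [0.5502, -0.2123, 0.2281]
tool_rot: [2.084, 2.349, 0.0]
contact_force: [0.6, -1.0, 1.1]
gripper_width: 0.003
```

```bash
python3 -m crank '[{"dx":0.05,"dy":0,"dz":0,"wx":0,"wy":0,"wz":0,"hand":-1},{"dx":0.1,"dy":0,"dz":0,"wx":0,"wy":0,"wz":0,"hand":-1},{"dx":0.15,"dy":0,"dz":0,"wx":0,"wy":0,"wz":0,"hand":-1},{"dx":0.2,"dy":0,"dz":0,"wx":0,"wy":0,"wz":0,"hand":-1}]'; python3 -m crank '[{"dx":0.05,"dy":0,"dz":0,"wx":0,"wy":0,"wz":0,"hand":-1},{"dx":0.1,"dy":0,"dz":0,"wx":0,"wy":0,"wz":0,"hand":-1},{"dx":0.15,"dy":0,"dz":0,"wx":0,"wy":0,"wz":0,"hand":-1},{"dx":0.2,"dy":0,"dz":0,"wx":0,"wy":0,"wz":0,"hand":-1},{"dx":0.24,"dy":0,"dz":0,"wx":0,"wy":0,"wz":0,"hand":-1},{"dx":0.26,"dy":0,"dz":0,"wx":0,"wy":0,"wz":0,"hand":-1}]'; python3 -m crank '[{"dx":0.02,"dy":0,"dz":0,"wx":0,"wy":0,"wz":0,"hand":-1},{"dx":0.04,"dy":0,"dz":0,"wx":0,"wy":0,"wz":0,"hand":-1}]'
```

```text
time: 3.25
eef_pos: [0.5477, -0.1919, 0.2277]
tool_rot: [-2.084, -2.35, 0.0]
contact_force: [1.2, -1.4, 0.6]
gripper_width: 0.006
time: 3.85
eef_pos: [0.5446, -0.166, 0.2277]
tool_rot: [-2.084, -2.351, -0.0]
contact_force: [-0.0, -2.0, 1.1]
gripper_width: -0.0
time: 4.05
eef_pos: [0.5442, -0.1626, 0.2277]
tool_rot: [2.084, 2.35, -0.0]
contact_force: [-0.1, -1.3, 0.6]
gripper_width: 0.001
```

```bash
for i in 1; do python3 -m crank '[{"dx":0.02,"dy":0,"dz":0,"wx":0,"wy":0,"wz":0,"hand":-1},{"dx":0.03,"dy":0,"dz":0,"wx":0,"wy":0,"wz":0,"hand":-1}]'; python3 -m crank '[{"dx":0.01,"dy":0,"dz":0,"wx":0,"wy":0,"wz":0,"hand":-1},{"dx":0.02,"dy":0,"dz":0,"wx":0,"wy":0,"wz":0,"hand":-1}]';python3 -m crank '[{"dx":0.01,"dy":0,"dz":0,"wx":0,"wy":0,"wz":0,"hand":-1},{"dx":0.01,"dy":0,"dz":0,"wx":0,"wy":0,"wz":0,"hand":-1}]'; done | grep -E "eef|contact"
```

```text
eef_pos: [0.5442, -0.1608, 0.228]
contact_force: [2.0, -8.2, 0.5]
eef_pos: [0.5442, -0.1603, 0.2283]
contact_force: [3.1, -13.1, 0.4]
eef_pos: [0.5442, -0.1601, 0.2285]
contact_force: [3.6, -13.5, -0.7]
```

The force rose from 2 to 13 N and motion stalled where home was predicted. One more small push, then back off, rise and check.

```bash
python3 -m crank '[{"dx":0.01,"dy":0,"dz":0,"wx":0,"wy":0,"wz":0,"hand":-1},{"dx":0.02,"dy":0,"dz":0,"wx":0,"wy":0,"wz":0,"hand":-1},{"dx":0.02,"dy":0,"dz":0,"wx":0,"wy":0,"wz":0,"hand":-1}]' | grep -E "eef|contact"; python3 -m crank '[{"dx":-0.05,"dy":0,"dz":0,"wx":0,"wy":0,"wz":0,"hand":-1},{"dx":-0.2,"dy":0,"dz":0,"wx":0,"wy":0,"wz":0,"hand":-1},{"dx":-0.3,"dy":0,"dz":-0.2,"wx":0,"wy":0,"wz":0,"hand":-1},{"dx":-0.3,"dy":0,"dz":-0.6,"wx":0,"wy":0,"wz":0,"hand":-1},{"dx":-0.3,"dy":0,"dz":-1,"wx":0,"wy":0,"wz":0,"hand":-1},{"dx":-0.3,"dy":0,"dz":-1,"wx":0,"wy":0,"wz":0,"hand":-1}]'
python3 - <<'E'
from h import *
snap('wrist','wrist2')
E
```

```text
eef_pos: [0.5442, -0.1596, 0.2287]
contact_force: [4.9, -19.0, -1.0]
time: 5.55
eef_pos: [0.5484, -0.1854, 0.3328]
tool_rot: [2.08, 2.345, 0.007]
contact_force: [0.9, -0.4, -0.1]
gripper_width: 0.0
```

View pics/wrist2.png

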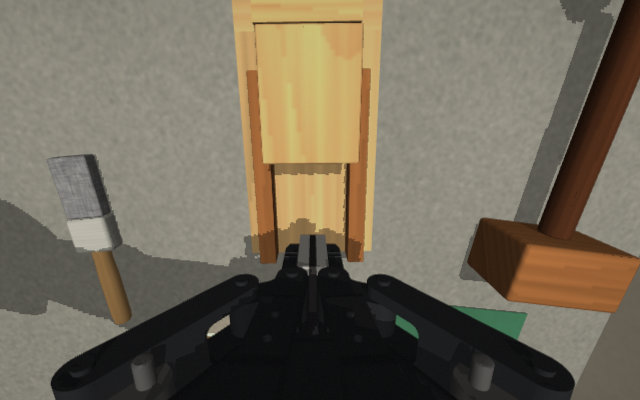

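The shoulder is tight on the cheeks: at (255–362,22) there's only a thin line, no gap. Next I'll move to hover short of the long pin with the gripper open.

```bash
python3 -m crank '[{"dx":0.3,"dy":0.1,"dz":-0.3,"wx":0,"wy":0,"wz":0,"hand":1},{"dx":0.7,"dy":0.3,"dz":-0.5,"wx":0,"wy":0,"wz":0,"hand":1},{"dx":1,"dy":0.5,"dz":-0.7,"wx":0,"wy":0,"wz":0,"hand":1}]' && python3 -m crank '[{"dx":0.5,"dy":0.1,"dz":0,"wx":0,"wy":0,"wz":0,"hand":1},{"dx":1,"dy":0.2,"dz":0,"wx":0,"wy":0,"wz":0,"hand":1}]' && python3 -m crank '[{"dx":0.5,"dy":0,"dz":0,"wx":0,"wy":0,"wz":0,"hand":1},{"dx":1,"dy":0.1,"dz":0,"wx":0,"wy":0,"wz":0,"hand":1}]' && python3 -m crank '[{"dx":0.4,"dy":0,"dz":0,"wx":0,"wy":0,"wz":0,"hand":1},{"dx":0.8,"dy":0,"dz":0,"wx":0,"wy":0,"wz":0,"hand":1},{"dx":1,"dy":0,"dz":0,"wx":0,"wy":0,"wz":0,"hand":1},{"dx":1,"dy":0,"dz":0,"wx":0,"wy":0,"wz":0,"hand":1},{"dx":1,"dy":0,"dz":0,"wx":0,"wy":0,"wz":0,"hand":1}]'
python3 - <<'E'
from h import *
snap('wrist','wrist3')
E
```

```text
time: 5.9
eef_pos: [0.5843, -0.0772, 0.3973]
tool_rot: [-2.082, -2.35, 0.001]
contact_force: [2.3, -0.6, 0.2]
gripper_width: 0.505
time: 6.1
eef_pos: [0.5924, 0.0217, 0.397]
tool_rot: [-2.085, -2.349, 0.001]
contact_force: [0.6, 0.8, 0.4]
gripper_width: 0.852
time: 6.3
eef_pos: [0.589, 0.1218, 0.3962]
tool_rot: [-2.082, -2.35, 0.004]
contact_force: [0.6, 0.2, -0.3]
gripper_width: 1.006
time: 6.8
eef_pos: [0.578, 0.2191, 0.3963]
tool_rot: [-2.083, -2.351, 0.004]
contact_force: [-0.2, -0.2, -1.1]
gripper_width: 0.997
```

View pics/wrist3.png

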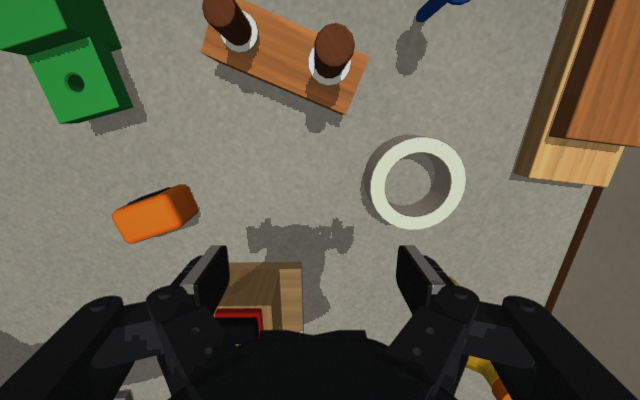

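Long pin (right, larger, nearest the camera): handle top at (334,42), collar at about (330,66). Short pin: top at (221,8). Both stand in the block.

Run:
```python
from h import *
from scipy.spatial.transform import Rotation as R
np.set_printoptions(precision=4,suppress=True)
o=get_obs();M=R.from_rotvec(o['tool_rot']).as_matrix();T=o['eef_pos']
for u,v,z in((334,42,.168),(330,66,.105),(221,8,.126)):
  p=onz('wrist3',u,v,z);print(p,'tool',M.T@(p-T))
im=cv2.imread('pics/wrist3.png');hs=cv2.cvtColor(im[15:70,305:365],cv2.COLOR_BGR2HSV);print(hs[27,29],hs[45,29])
print(T)
```

```text
[0.5765 0.335  0.168 ] tool [0.1166 0.0125 0.2284]
[0.5782 0.3313 0.105 ] tool [0.1127 0.0138 0.2914]
[0.4922 0.357  0.126 ] tool [ 0.1484 -0.0685  0.2705]
[ 11 168 103] [ 11 173  96]
[0.5783 0.2181 0.3966]
```

```bash
python3 -m crank '[{"dx":0.4,"dy":0.05,"dz":0,"wx":0,"wy":0,"wz":0,"hand":1},{"dx":0.8,"dy":0.1,"dz":0,"wx":0,"wy":0,"wz":0,"hand":1},{"dx":1,"dy":0.13,"dz":0,"wx":0,"wy":0,"wz":0,"hand":1}]' && python3 -m crank '[{"dx":0.15,"dy":0,"dz":0,"wx":0,"wy":0,"wz":0,"hand":1},{"dx":0.15,"dy":0,"dz":0.1,"wx":0,"wy":0,"wz":0,"hand":1},{"dx":0.15,"dy":0,"dz":0.4,"wx":0,"wy":0,"wz":0,"hand":1},{"dx":0.15,"dy":0,"dz":0.7,"wx":0,"wy":0,"wz":0,"hand":1},{"dx":0.15,"dy":0,"dz":0.9,"wx":0,"wy":0,"wz":0,"hand":1},{"dx":0.15,"dy":0,"dz":1,"wx":0,"wy":0,"wz":0,"hand":1},{"dx":0.15,"dy":0,"dz":1,"wx":0,"wy":0,"wz":0,"hand":1}]'
```

```text
time: 7.15
eef_pos: [0.5788, 0.3221, 0.3972]
tool_rot: [-2.082, -2.35, -0.0]
contact_force: [0.0, 0.8, 1.0]
gripper_width: 1.002
time: 7.85
eef_pos: [0.5774, 0.3329, 0.2961]
tool_rot: [2.087, 2.348, -0.005]
contact_force: [-0.0, -1.0, 1.4]
gripper_width: 1.0
```

```bash
python3 -m crank '[{"dx":0,"dy":0,"dz":0,"wx":0,"wy":0,"wz":0,"hand":-1},{"dx":0,"dy":0,"dz":0,"wx":0,"wy":0,"wz":0,"hand":-1},{"dx":0,"dy":0,"dz":0,"wx":0,"wy":0,"wz":0,"hand":-1},{"dx":0,"dy":0,"dz":0,"wx":0,"wy":0,"wz":0,"hand":-1},{"dx":0,"dy":0,"dz":0,"wx":0,"wy":0,"wz":0,"hand":-1},{"dx":0,"dy":0,"dz":0,"wx":0,"wy":0,"wz":0,"hand":-1},{"dx":0,"dy":0,"dz":0,"wx":0,"wy":0,"wz":0,"hand":-1}]'; python3 -m crank '[{"dx":0,"dy":0,"dz":-0.05,"wx":0,"wy":0,"wz":0,"hand":-1},{"dx":0,"dy":0,"dz":-0.2,"wx":0,"wy":0,"wz":0,"hand":-1},{"dx":0,"dy":0,"dz":-0.4,"wx":0,"wy":0,"wz":0,"hand":-1},{"dx":0,"dy":0,"dz":-0.6,"wx":0,"wy":0,"wz":0,"hand":-1},{"dx":0,"dy":0,"dz":-0.9,"wx":0,"wy":0,"wz":0,"hand":-1},{"dx":0,"dy":0,"dz":-1,"wx":0,"wy":0,"wz":0,"hand":-1}]'; python3 -m crank '[{"dx":0,"dy":0,"dz":-0.3,"wx":0,"wy":0,"wz":0,"hand":-1},{"dx":0,"dy":0,"dz":-0.5,"wx":0,"wy":0,"wz":0,"hand":-1},{"dx":0,"dy":0,"dz":-0.5,"wx":0,"wy":0,"wz":0,"hand":-1},{"dx":0,"dy":0,"dz":-0.5,"wx":0,"wy":0,"wz":0,"hand":-1}]'
```

```text
time: 8.55
eef_pos: [0.5775, 0.3352, 0.2986]
tool_rot: [2.084, 2.35, 0.002]
contact_force: [-0.5, -0.4, 6.4]
gripper_width: 0.29
time: 9.15
eef_pos: [0.5777, 0.3353, 0.4017]
tool_rot: [2.084, 2.35, 0.007]
contact_force: [0.9, 0.5, -1.4]
gripper_width: 0.292
time: 9.55
eef_pos: [0.5771, 0.3349, 0.4472]
tool_rot: [-2.084, -2.351, 0.001]
contact_force: [0.4, -0.3, -1.9]
gripper_width: 0.29
```

The pin is held (opening 25 mm on a 26 mm handle). Carrying it over the hole, with the tip at z≈0.158 so it clears the clamp (0.124).

```bash
python3 -m crank '[{"dx":-0.2,"dy":-0.05,"dz":0,"wx":0,"wy":0,"wz":0,"hand":-1},{"dx":-0.6,"dy":-0.15,"dz":0,"wx":0,"wy":0,"wz":0,"hand":-1},{"dx":-1,"dy":-0.25,"dz":0,"wx":0,"wy":0,"wz":0,"hand":-1}]' && python3 -m crank '[{"dx":-0.4,"dy":-0.1,"dz":0,"wx":0,"wy":0,"wz":0,"hand":-1},{"dx":-0.8,"dy":-0.2,"dz":0,"wx":0,"wy":0,"wz":0,"hand":-1},{"dx":-1,"dy":-0.25,"dz":0,"wx":0,"wy":0,"wz":0,"hand":-1}]' && python3 -m crank '[{"dx":-0.4,"dy":-0.1,"dz":0,"wx":0,"wy":0,"wz":0,"hand":-1},{"dx":-0.8,"dy":-0.2,"dz":0,"wx":0,"wy":0,"wz":0,"hand":-1},{"dx":-1,"dy":-0.25,"dz":0,"wx":0,"wy":0,"wz":0,"hand":-1}]' && python3 -m crank '[{"dx":-0.3,"dy":-0.1,"dz":0,"wx":0,"wy":0,"wz":0,"hand":-1},{"dx":-0.49,"dy":-0.18,"dz":0,"wx":0,"wy":0,"wz":0,"hand":-1},{"dx":-0.49,"dy":-0.18,"dz":0,"wx":0,"wy":0,"wz":0,"hand":-1},{"dx":-0.49,"dy":-0.18,"dz":0.0,"wx":0,"wy":0,"wz":0,"hand":-1},{"dx":-0.49,"dy":-0.18,"dz":0.2,"wx":0,"wy":0,"wz":0,"hand":-1},{"dx":-0.49,"dy":-0.18,"dz":0.3,"wx":0,"wy":0,"wz":0,"hand":-1},{"dx":-0.49,"dy":-0.18,"dz":0.3,"wx":0,"wy":0,"wz":0,"hand":-1},{"dx":-0.49,"dy":-0.18,"dz":0.3,"wx":0,"wy":0,"wz":0,"hand":-1}]'
python3 - <<'E'
from h import *
w=snap('wrist','wrist4');s=snap('scene','scene4');d=snap('side','side4')
r=lambda i,x,y,wd,hh,s:cv2.resize(i[y:y+hh,x:x+wd],None,fx=s,fy=s,interpolation=cv2.INTER_CUBIC)
W=r(w,200,140,230,115,400/115);W=W[:300,:800]
top=r(w,220,130,200,75,4)
bot=np.hstack([r(s,280,140,80,60,5),r(d,285,150,80,60,5)])
cv2.imwrite('pics/c4.png',np.vstack([top,bot]))
E
```

```text
time: 9.85
eef_pos: [0.5637, 0.232, 0.4454]
tool_rot: [-2.082, -2.351, 0.005]
contact_force: [1.1, -0.8, -1.7]
gripper_width: 0.291
time: 10.15
eef_pos: [0.5509, 0.1261, 0.4461]
tool_rot: [-2.089, -2.346, 0.006]
contact_force: [0.3, -0.1, -1.0]
gripper_width: 0.29
time: 10.45
eef_pos: [0.5377, 0.024, 0.4461]
tool_rot: [-2.089, -2.346, 0.006]
contact_force: [-0.1, -0.6, -1.4]
gripper_width: 0.285
time: 11.25
eef_pos: [0.5268, -0.022, 0.4176]
tool_rot: [-2.083, -2.351, 0.001]
contact_force: [-0.2, -0.0, -2.1]
gripper_width: 0.289
```

View pics/wrist4.png

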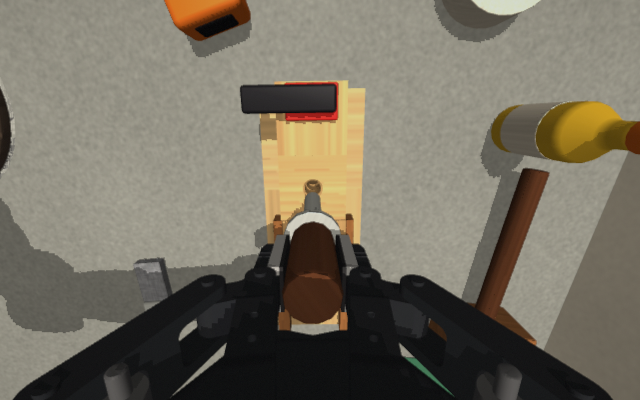

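View pics/c4.png

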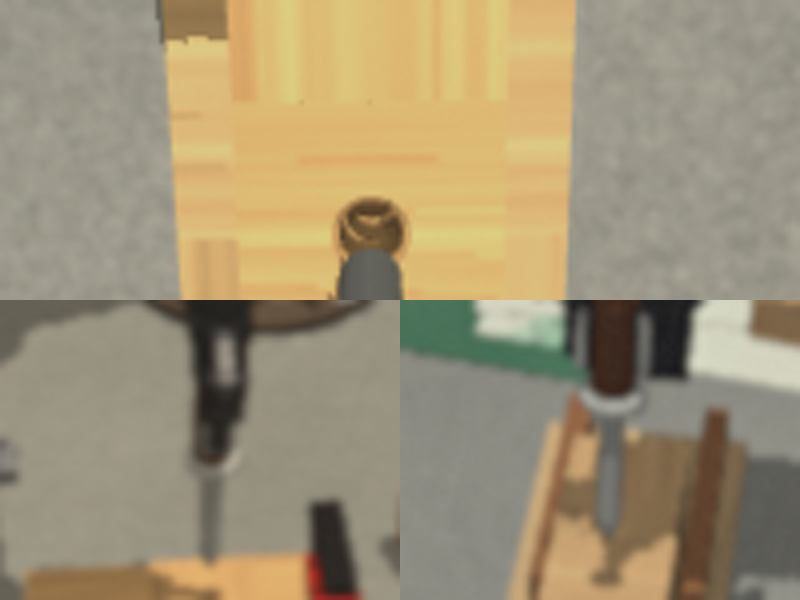

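Wrist: the hole is centred at (312.8,187.5) and the pin's tip at about (312.8,193), on its centreline. In side and scene views the pin is upright. I'll check the fore-and-aft alignment numerically.

Run:
```python
from h import *
from scipy.spatial.transform import Rotation as R
np.set_printoptions(precision=4,suppress=True)
o=get_obs();M=R.from_rotvec(o['tool_rot']).as_matrix();T=o['eef_pos']
h=onz('wrist4',312.75,187.5,.098);print('hole wrist',h,'tool',M.T@(h-T))
zt=T[2]-.2886;print('tip z',zt)
print('tip px if over the hole',proj('wrist4',np.r_[h[:2],zt]),'nearest edge',proj('wrist4',np.r_[h[:2],zt]+M[:,0]*.004))
print('tip px if at TCP axis',proj('wrist4',T+M[:,2]*.2886), proj('wrist4',T+M[:,2]*.2886+M[:,0]*.004))
# side/scene tip
ts=(280+208/5,140+(562-300)/5);td=(285+(607-400)/5,150+(533-300)/5)
t,e=tri('scene4',ts,'side4',td);print('tip tri',t,e,'tool',M.T@(t-T))
print('collar in side',)
```

```text
hole wrist [ 0.5267 -0.0228  0.098 ] tool [-0.0004 -0.0007  0.3203]
tip z 0.1297326234891924
tip px if over the hole [312.7678 195.5761] nearest edge [312.7744 191.466 ]
tip px if at TCP axis [313.4869 195.1516] [313.4965 191.038 ]
tip tri [ 0.5267 -0.0223  0.1302] 0.0003077665102704554 tool [ 0.0001 -0.0006  0.2882]
collar in side
```

Tip and hole agree within 1 mm in all views, and the tip is at z = 0.130 as predicted. Inserting stepwise: full depth is about 124 mm down, TCP z ≈ 0.2946.

```bash
python3 -m crank '[{"dx":0,"dy":0,"dz":0.1,"wx":0,"wy":0,"wz":0,"hand":-1},{"dx":0,"dy":0,"dz":0.2,"wx":0,"wy":0,"wz":0,"hand":-1},{"dx":0,"dy":0,"dz":0.28,"wx":0,"wy":0,"wz":0,"hand":-1},{"dx":0,"dy":0,"dz":0.35,"wx":0,"wy":0,"wz":0,"hand":-1},{"dx":0,"dy":0,"dz":0.4,"wx":0,"wy":0,"wz":0,"hand":-1},{"dx":0,"dy":0,"dz":0.45,"wx":0,"wy":0,"wz":0,"hand":-1},{"dx":0,"dy":0,"dz":0.45,"wx":0,"wy":0,"wz":0,"hand":-1}]'
python3 - <<'E'
from h import *;o=get_obs();print(o['ft_torque'])
E
```

```text
time: 12.1
eef_pos: [0.5266, -0.0226, 0.372]
tool_rot: [-2.084, -2.35, 0.001]
contact_force: [0.2, -0.4, -2.5]
gripper_width: 0.286
[-0.02953273 -0.03207899 -0.05083288]
```

```bash
python3 -m crank '[{"dx":0,"dy":0,"dz":0.05,"wx":0,"wy":0,"wz":0,"hand":-1},{"dx":0,"dy":0,"dz":0.1,"wx":0,"wy":0,"wz":0,"hand":-1},{"dx":0,"dy":0,"dz":0.15,"wx":0,"wy":0,"wz":0,"hand":-1},{"dx":0,"dy":0,"dz":0.2,"wx":0,"wy":0,"wz":0,"hand":-1},{"dx":0,"dy":0,"dz":0.25,"wx":0,"wy":0,"wz":0,"hand":-1},{"dx":0,"dy":0,"dz":0.25,"wx":0,"wy":0,"wz":0,"hand":-1}]'
```

```text
time: 12.7
eef_pos: [0.5265, -0.0226, 0.3469]
tool_rot: [-2.084, -2.35, 0.001]
contact_force: [0.1, 0.1, -1.2]
gripper_width: 0.291
```

```bash
python3 -m crank '[{"dx":0,"dy":0,"dz":0.05,"wx":0,"wy":0,"wz":0,"hand":-1},{"dx":0,"dy":0,"dz":0.1,"wx":0,"wy":0,"wz":0,"hand":-1},{"dx":0,"dy":0,"dz":0.15,"wx":0,"wy":0,"wz":0,"hand":-1},{"dx":0,"dy":0,"dz":0.2,"wx":0,"wy":0,"wz":0,"hand":-1},{"dx":0,"dy":0,"dz":0.22,"wx":0,"wy":0,"wz":0,"hand":-1}]'
```

```text
time: 13.2
eef_pos: [0.5266, -0.0226, 0.3251]
tool_rot: [-2.084, -2.35, 0.001]
contact_force: [-0.4, -0.1, -1.7]
gripper_width: 0.289
```

The tip is at z = 0.036, in the lower cheek, with no resistance. On down, finishing gently.

```bash
python3 -m crank '[{"dx":0,"dy":0,"dz":0.06,"wx":0,"wy":0,"wz":0,"hand":-1},{"dx":0,"dy":0,"dz":0.12,"wx":0,"wy":0,"wz":0,"hand":-1},{"dx":0,"dy":0,"dz":0.18,"wx":0,"wy":0,"wz":0,"hand":-1},{"dx":0,"dy":0,"dz":0.23,"wx":0,"wy":0,"wz":0,"hand":-1},{"dx":0,"dy":0,"dz":0.27,"wx":0,"wy":0,"wz":0,"hand":-1},{"dx":0,"dy":0,"dz":0.28,"wx":0,"wy":0,"wz":0,"hand":-1}]'; python3 -m crank '[{"dx":0,"dy":0,"dz":0.01,"wx":0,"wy":0,"wz":0,"hand":-1},{"dx":0,"dy":0,"dz":0.02,"wx":0,"wy":0,"wz":0,"hand":-1},{"dx":0,"dy":0,"dz":0.03,"wx":0,"wy":0,"wz":0,"hand":-1}]'
```

```text
time: 13.8
eef_pos: [0.5266, -0.0226, 0.2972]
tool_rot: [-2.084, -2.35, 0.001]
contact_force: [0.2, 0.5, -1.7]
gripper_width: 0.288
time: 14.1
eef_pos: [0.5268, -0.0226, 0.2948]
tool_rot: [2.084, 2.35, 0.0]
contact_force: [-0.3, -0.7, -1.5]
gripper_width: 0.291
```

```bash
for i in 1 2; do python3 -m crank '[{"dx":0,"dy":0,"dz":0.01,"wx":0,"wy":0,"wz":0,"hand":-1},{"dx":0,"dy":0,"dz":0.02,"wx":0,"wy":0,"wz":0,"hand":-1}]' | grep -E "eef|cont"; done
```

```text
eef_pos: [0.5268, -0.0226, 0.2945]
contact_force: [-10.6, 0.7, 30.6]
eef_pos: [0.5267, -0.0227, 0.2943]
contact_force: [-18.2, 0.2, 54.8]
```

Seated: force jumped at TCP z = 0.2945, against 0.2946 expected. I'll unload, open, and rise straight up.

```bash
python3 -m crank '[{"dx":0,"dy":0,"dz":-0.02,"wx":0,"wy":0,"wz":0,"hand":-1},{"dx":0,"dy":0,"dz":-0.035,"wx":0,"wy":0,"wz":0,"hand":-1},{"dx":0,"dy":0,"dz":-0.035,"wx":0,"wy":0,"wz":0,"hand":-1}]'; python3 -m crank '[{"dx":0,"dy":0,"dz":0,"wx":0,"wy":0,"wz":0,"hand":0.6},{"dx":0,"dy":0,"dz":0,"wx":0,"wy":0,"wz":0,"hand":1},{"dx":0,"dy":0,"dz":0,"wx":0,"wy":0,"wz":0,"hand":1},{"dx":0,"dy":0,"dz":0,"wx":0,"wy":0,"wz":0,"hand":1},{"dx":0,"dy":0,"dz":0,"wx":0,"wy":0,"wz":0,"hand":1},{"dx":0,"dy":0,"dz":0,"wx":0,"wy":0,"wz":0,"hand":1},{"dx":0,"dy":0,"dz":-0.1,"wx":0,"wy":0,"wz":0,"hand":1},{"dx":0,"dy":0,"dz":-0.3,"wx":0,"wy":0,"wz":0,"hand":1},{"dx":0,"dy":0,"dz":-0.6,"wx":0,"wy":0,"wz":0,"hand":1},{"dx":0,"dy":0,"dz":-0.9,"wx":0,"wy":0,"wz":0,"hand":1},{"dx":0,"dy":0,"dz":-1,"wx":0,"wy":0,"wz":0,"hand":1}]'; python3 -m crank '[{"dx":-0.3,"dy":0,"dz":-0.3,"wx":0,"wy":0,"wz":0,"hand":1},{"dx":-0.7,"dy":0,"dz":-0.5,"wx":0,"wy":0,"wz":0,"hand":1},{"dx":-1,"dy":0,"dz":-0.5,"wx":0,"wy":0,"wz":0,"hand":1},{"dx":-1,"dy":0,"dz":-0.5,"wx":0,"wy":0,"wz":0,"hand":1},{"dx":-1,"dy":0,"dz":-0.5,"wx":0,"wy":0,"wz":0,"hand":1}]'
python3 - <<'E'
from h import *
w=snap('wrist','wrist5');s=snap('scene','scene5');d=snap('side','side5')
r=lambda i,x,y,wd,hh,s:cv2.resize(i[y:y+hh,x:x+wd],None,fx=s,fy=s,interpolation=cv2.INTER_CUBIC)
top=np.hstack([r(s,280,145,100,75,4),r(d,275,150,100,75,4)])
bot=np.hstack([r(w,200,60,200,150,2),r(d,190,250,200,150,2)])
cv2.imwrite('pics/c5.png',np.vstack([top,bot]))
E
```

```text
time: 14.8
eef_pos: [0.5269, -0.0226, 0.2946]
tool_rot: [2.084, 2.35, 0.001]
contact_force: [-2.3, -0.1, 9.1]
gripper_width: 0.291
time: 15.9
eef_pos: [0.5274, -0.0227, 0.3979]
tool_rot: [2.082, 2.348, 0.006]
contact_force: [0.3, -0.8, 0.2]
gripper_width: 0.999
time: 16.4
eef_pos: [0.5384, -0.1223, 0.444]
tool_rot: [-2.086, -2.348, 0.0]
contact_force: [0.6, 1.3, 0.3]
gripper_width: 1.0
```

View pics/c5.png

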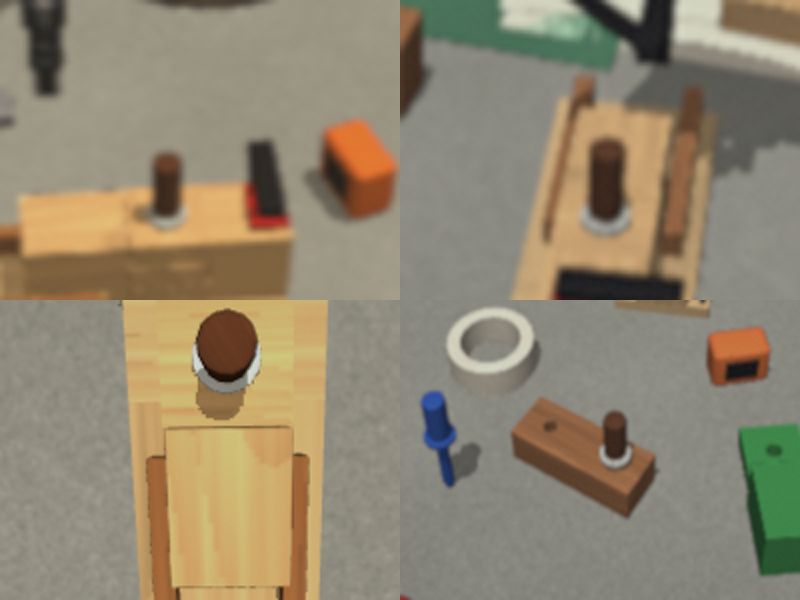

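The pin stands upright with its collar on the upper cheek, and the rail shoulder is still closed on the timber. The short pin is still in the block, and the bystanders in view haven't moved. Handing in.

Run:
```python
from bench import *
print(job_done(),get_obs()['time'])
```

```text
the job is handed in; nothing more can be done
the job is handed in; nothing more can be done
```

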